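# Top up the run-down channel of the tin dispenser

## Robot

A 6-joint arm with a two-finger parallel gripper is mounted at the origin on a cart in front of the work surface, level with it; the furniture and walls round the work are solid. World frame = base frame: x ahead of the robot, y to its left, z up, the work surface at z = 0. Lengths are in m, angles in rad, forces in N, time in s.
With the tool pointing down it reaches from about 0.375 to 0.975 m from the base axis. Payload 3.8 kg.
Tool frame: the origin (TCP) lies midway between the tips of the shut fingers; the grasp point (between the pads) lies 19 mm behind it; z points along the fingers, y is the line along which they close (so a half turn about z gives the same grasp; the last joint's range is limited). The gripper opens to 88 mm and grips with 3 to 60 N. Pads are 18 mm wide; open, the fingers measure 123 mm over their backs; the gripper's body (75 mm by 187 mm) begins 45 mm behind the grasp point.
Start: joints at [1.25, 0.264, 1.604, -0, 1.274, -0.037], TCP at [0.189, 0.648, 0.218] pointing down, gripper open.
Joint ranges: [-2.63, 2.63], [-0.94, 2.18], [0.31, 2.57], [-1.31, 4.45], [0, 2.66], [-2.55, 2.55]. Speed limits (rad/s): [2.57, 2.57, 3.14, 3.14, 3.14, 3.14].

## Interface

Orientations are given as a unit quaternion [w, x, y, z].
In Python, from plant import sensors, imaging, workorder gives the robot as it stands. The module is installed in compiled form; this text tells all that it offers.
- The arm moves only by the shell command python3 -m inch 'ROWS'. ROWS is JSON, a list of rows, each a list of 3 entries, a list of its own where there are three numbers: the turn, a rotation vector about the world's x, y, z in degrees, then the shift along the world's x, y, z in m, then the closure in counts, from 0 (fully open) to 255 (shut). In form: [[[wx, wy, wz], [x, y, z], grip], ...]. A call has 1 to 20 rows; each row is the pose to reach, as a shift and turn from the pose commanded when the call began; what a row does not reach only later rows make up. A row lasts 1/12 s, in which the tool goes at most 41.7 mm and 7.16 degrees, less where a joint would pass 70% of its speed; a pose out of reach is approached as far as the arm can. A call with a gripper value outside its range is refused whole. The fingers move at their own pace and stop on an object; the grip force is fixed at half the most. Time passes only in rows, so rows that repeat a pose let the fingers close. It gives the time, the measured TCP pose, the force, the opening and the grip force at its end, in the units of the state.
- sensors.state(): the state, without advancing time (a new reading comes with each control period).
- imaging.get_image(name): name is "scene" or "top" or "wrist"; returns the picture (400x640x3 uint8, red, green, blue); there is no depth.
- imaging.calibration(name): a dict with "intrinsics" (3x3 intrinsics, pixels), "rvec" (rotation vector, rad) and "tvec" (3), from world to camera coordinates, as OpenCV has them. Camera axes: x right, y down, z forward; pixel columns grow to the right and rows downward; lengths in m; the calibration is good to about 2 mm. The wrist camera is an equidistant fisheye: a pixel r from the principal point sees the ray r / f radians off the axis. A picture is of the moment at which its call begins: read the wrist's pose just before it. calibration takes no time and is no camera call; for the wrist camera it gives the pose at the moment of the call.
- workorder.hand_in(): hands the job in; it is judged then, once.
The state is a dict: "time_s": time; "qpos": joint angles; "qvel": joint speeds; "joint_torque": joint torques, N m; "ee_pos": TCP position; "orientation": TCP orientation; "ft_force": force on the tool from outside, world axes, zero at the start; "ft_torque": the same for the moment, N m; "finger_gap": finger opening in m; "gripper_force": force on a finger pad.
Only numpy, scipy, OpenCV 4.12 (cv2) and the standard library are available. Lean on these libraries where they do the work, as an engineer would, in place of code of your own. Each camera call takes 0.05 s, during which the arm holds its last target. There are 200 camera calls.

## Task

One of the two channels of the grey tin dispenser has run low and the other is full, but this cannot be told from the front: find the low one and load loose tins into it, each set in the mouth and pressed down past the sprung catches until it lies flat on the tin below, until the top tin is level with the red line. Do not drop the tins in, finish with nothing on the full channel and the tin left over standing on the table, and leave the spool, tape measure and pen where they are.

Things in the scene. Friction and masses are not known exactly. Their poses are not given: they have to be found in the camera images.
- dispenser: fixed two-channel counter dispenser: opaque grey sheet-metal tubes on a wooden base 98 x 186 x 8 mm; origin under the middle of the base; x axis from its front to its back, y from the right channel to the left, z up. Tube axes at y = -44 and +44 mm; at the foot the front is open. One channel holds one tin, the other three (which is which varies); these tins do not move.
- left_line (a point): centre of the left (+y) channel at the height of its red fill line, 77 mm above the table; axes as the dispenser's. The tube has a 65 mm bore and its inner floor lies 69 mm below the line: exactly three tins of 23 mm fit under it.
- right_line (a point): the same for the right (-y) channel: centre at the height of the red fill line, 77 mm above the table
- left_mouth (a point): centre of the left channel's mouth, 24 mm above the line (101 mm above the table). At front (-x) and back (+x) each mouth has a finger notch 40 mm wide that runs from the mouth down to the red line; the walls left and right (+y, -y) stand up to the mouth.
- right_mouth (a point): the same for the right channel: centre of its mouth, 101 mm above the table
- left_catch (a point): middle between the left channel's two sprung steel catches, 8 mm above the line. They stand about 5 mm into the bore at its left and right (+y, -y); their ramps slope from 14 mm to 2 mm above the line and spring outward. A tin set in the mouth rests on the ramps, underside about 10 mm above the line, lid 9 mm proud of the mouth.
- right_catch (a point): the same between the right channel's catches. Pressed in the middle of its lid, a tin resists with up to 6 to 20 N over the first 10 to 15 mm, gives, slides on lightly, is free about when its lid is at the line, and drops onto the tin below; if one side hangs on its catch, press that side too. In a full channel a tin stops with its lid level with the mouth, wedged.
- tin_1_center (a point): round cream-coloured tin of eyelets with a push-on lid, 62 mm across, 23 mm tall, about 70 g, standing on the table; this point is its centre, 11.5 mm above its underside; z is its upright axis
- tin_2_center (a point): round cream-coloured tin of eyelets with a push-on lid, 62 mm across, 23 mm tall, about 70 g, standing on the table; this point is its centre, 11.5 mm above its underside; z is its upright axis
- tin_3_center (a point): round cream-coloured tin of eyelets with a push-on lid, 62 mm across, 23 mm tall, about 70 g, standing on the table; this point is its centre, 11.5 mm above its underside; z is its upright axis
- tin_1: the same tin, at the centre of its underside
- tin_2: the same tin, at the centre of its underside
- tin_3: the same tin, at the centre of its underside
- navy_spool_center (a point): bystander: wooden spool of navy thread, 48 x 49 x 32 mm, half-way up
- tape_measure_center (a point): bystander: coiled yellow tape measure, 64 x 65 x 14 mm, half-way up
- pen_center (a point): bystander: red and white marker pen, 135 mm long, 17 mm thick, half-way up
Things that resemble listed ones, but are neither listed nor needed, are in the scene too. Leave any pink look-alike of the tin_3 alone.

How it is judged:
By the outcome, as a careful person would: the job done as asked, in the order asked, and still so for the second after the job is handed in, with the robot touching nothing.
It also fails if it takes over 70 s, if anything falls off the work surface, if the arm or the gripper's body presses on something with over 40 N, if the wrist force passes 120 N, or if a joint passes its speed limit or range.

## Working session

There is one attempt and no reset: what is moved stays moved. The work goes in short steps, Python scripts to look and compute and a shell command to move; the robot and the scene stay as the last step left them, time stands still between calls to the robot, and variables do not carry over. Pictures are saved under pics/ and viewed, at most 10 in all, crops included, and the job is handed in when it is done.

```bash
mkdir -p pics; cat > h.py <<'E'
import numpy as np, cv2
from plant import sensors, imaging, workorder
def snap(n,f):
    im=imaging.get_image(n); cv2.imwrite(f'pics/{f}.png',im[:,:,::-1]); return im
def ray(n,u,v,c=None):
    c=c or imaging.calibration(n); K=np.array(c['intrinsics']); R=cv2.Rodrigues(np.array(c['rvec'],float))[0]; t=np.array(c['tvec'],float).ravel()
    x=(u-K[0,2])/K[0,0]; y=(v-K[1,2])/K[1,1]
    if n=='wrist':
        r=np.hypot(x,y); d=np.array([x/r*np.sin(r),y/r*np.sin(r),np.cos(r)]) if r>1e-9 else np.array([0,0,1.])
    else: d=np.array([x,y,1.])
    return -R.T@t, R.T@d
def at(n,u,v,z,c=None):
    o,d=ray(n,u,v,c); return o+d*(z-o[2])/d[2]
def px(n,P,c=None):
    c=c or imaging.calibration(n); K=np.array(c['intrinsics']); R=cv2.Rodrigues(np.array(c['rvec'],float))[0]
    q=np.atleast_2d(P)@R.T+np.array(c['tvec'],float).ravel()
    if n=='wrist':
        th=np.arctan2(np.hypot(q[:,0],q[:,1]),q[:,2]); s=th/np.hypot(q[:,0],q[:,1]); q=np.c_[q[:,:2]*s[:,None],np.ones(len(q))]
    else: q=q/q[:,2:]
    return (q@K.T)[:,:2]
E
python3 - <<'E'
from h import *
a=snap('scene','s0');b=snap('top','t0')
for n in('scene','top'):
    o,d=ray(n,320,200);print(n,o,d)
E
```

```text
scene [ 0.02087457 -0.46352449  0.79120917] [ 0.51490564  0.50670084 -0.69147335]
top [0.38052712 0.06278224 1.07951303] [ 0.16479278 -0.00808947 -0.98636264]
```

View pics/t0.png

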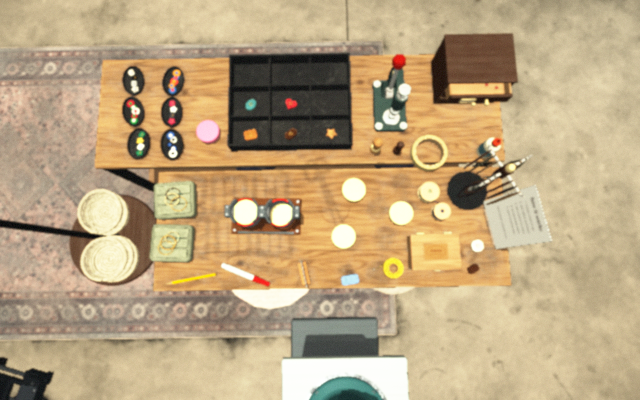

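View pics/s0.png

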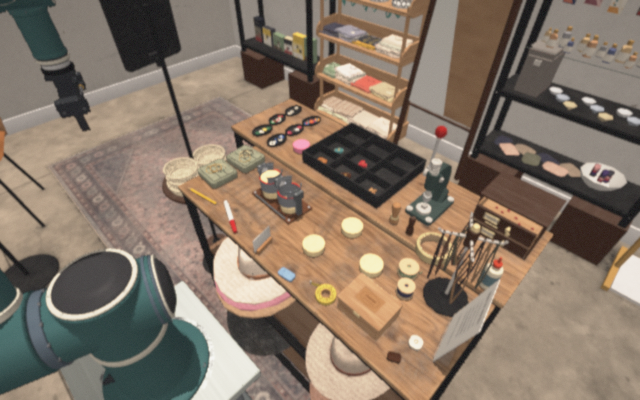

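The top view shows three cream tins at about (353,189), (343,236) and (401,212). The dispenser is at (246..282,213). Look-alikes are the pink tin (207,131), the wood spools (429,191) and (442,211), the yellow tape (393,268) and the white disc (477,245). I'll take the cream ones and check them in a close crop.

```bash
python3 - <<'E'
from h import *
t=cv2.imread('pics/t0.png');s=cv2.imread('pics/s0.png')
a=cv2.resize(t[165:265,210:470],None,fx=3,fy=3,interpolation=cv2.INTER_CUBIC)
b=cv2.resize(s[160:230,240:320],None,fx=4,fy=4,interpolation=cv2.INTER_CUBIC)
c=cv2.resize(t[190:240,220:310],None,fx=5,fy=5,interpolation=cv2.INTER_CUBIC)
o=np.zeros((580,780,3),np.uint8);o[:300]=a;o[300:580,:320]=b;o[300:550,325:775]=c
cv2.imwrite('pics/c0.png',o)
# cream blobs
hsv=cv2.cvtColor(t,cv2.COLOR_BGR2HSV)
m=cv2.inRange(hsv,(18,25,200),(40,140,255))
n,l,st,ce=cv2.connectedComponentsWithStats(m)
for i in range(1,n):
    if st[i,4]>60 and 220<ce[i,0]<480 and ce[i,1]>165: print(st[i],ce[i],at('top',*ce[i],.023)[:2],at('top',*ce[i],.077)[:2])
E
```

```text
[341 177  26  25 179] [353.82681564 188.95530726] [ 0.58543711 -0.03702928] [ 0.57496384 -0.03192776]
[417 181  24  21 372] [428.80376344 190.76075269] [ 0.57696287 -0.23717798] [ 0.56692274 -0.22184655]
[234 199  23  26 101] [245.03960396 211.71287129] [0.52898384 0.25391546] [0.52139599 0.24414635]
[ 384  200  103   73 2839] [438.44064812 236.6065516 ] [ 0.45422505 -0.25473692] [ 0.45045824 -0.23850803]
[271 204  21  22  99] [279.93939394 213.88888889] [0.52153944 0.16111915] [0.51433208 0.156093  ]
[ 295  212   88   38 1017] [338.16814159 230.21238938] [0.47551926 0.00775489] [0.47066407 0.01056742]
[221 260  33  20  92] [233.65217391 270.42391304] [0.37566495 0.28163694] [0.37591347 0.27045094]
[274 260  15   7  63] [280.50793651 263.34920635] [0.39178998 0.15991203] [0.39121432 0.15494758]
[232 285  77  25 313] [268.62300319 294.16613419] [0.31403995 0.19065135] [0.31743821 0.18411576]
[320 301  16  14 119] [326.58823529 307.17647059] [0.27920616 0.04240812] [0.28438483 0.04344947]
[379 309  17  26 130] [389.45384615 325.86923077] [ 0.23069634 -0.11584086] [ 0.23835442 -0.10671116]
```

View pics/c0.png

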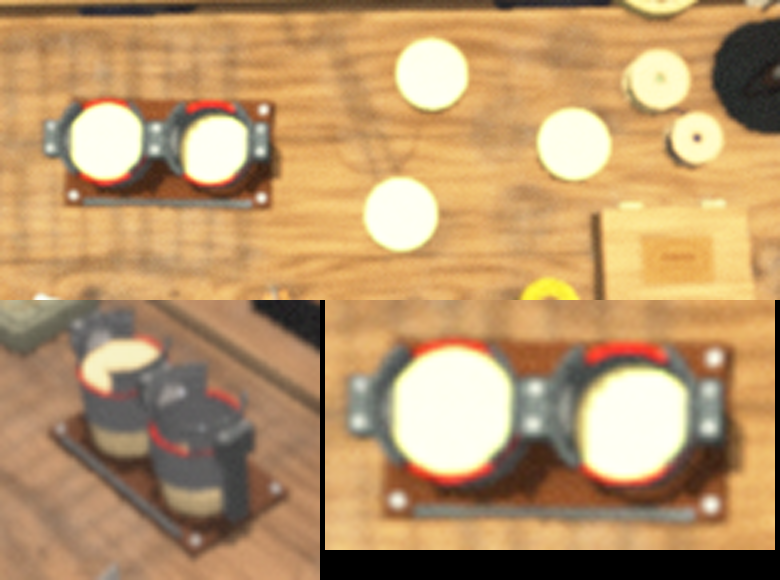

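In the crop, the left tube's tin (crop 452,412) fills the bore at red-line level. The right tube's tin (632,425) sits deep inside with dark wall visible, and the scene view agrees. So the right channel is low and needs two tins. All three cream discs are plain tins. Next I'll measure them.

```bash
python3 - <<'E'
from h import *
for n,f,ps in(('top','t0',[(353,189),(343,236),(401,212),(246,212),(281,214)]),('scene','s0',[(352,227),(313,245),(371,265)])):
    t=cv2.imread(f'pics/{f}.png')
    for x,y in ps:
        x0,y0=x-20,y-20
        g=cv2.resize(t[y0:y+20,x0:x+20,0],None,fx=4,fy=4,interpolation=cv2.INTER_CUBIC)
        _,m=cv2.threshold(g,0,255,cv2.THRESH_OTSU)
        k,l,st,ce=cv2.connectedComponentsWithStats(m); i=l[80,80]
        c=(ce[i]+.5)/4-.5+[x0,y0]
        print(n,c.round(1),st[i][2:]/4,at(n,*c,.023).round(4), at(n,*c,.077).round(4),at(n,*c,.031).round(4))
# base screws (crop c: 5x, offset 220,190; display offset 325,300)
for u,v in[(398,499),(711,505),(714,357)]:
    print(at('top',220+(u-325+.5)/5-.5,190+(v-300+.5)/5-.5,.009).round(4))
s=sensors.state();print(s['ee_pos'],s['orientation'],s['ft_force'],s['finger_gap'],s['time_s'])
o,d=ray('wrist',320,200);print(o,d,imaging.calibration('wrist')['intrinsics'])
E
```

```text
top [353.5 189.1] [  23.25   23.25 1680.5 ] [ 0.585 -0.036  0.023] [ 0.5745 -0.031   0.077 ] [ 0.5834 -0.0353  0.031 ]
top [343.1 235.9] [  24.     23.75 1793.  ] [ 0.4604 -0.0049  0.023 ] [ 0.4564 -0.0014  0.077 ] [ 0.4598 -0.0044  0.031 ]
top [400.9 212.5] [  23.75   23.25 1724.25] [ 0.5196 -0.1596  0.023 ] [ 0.5125 -0.1482  0.077 ] [ 0.5186 -0.1579  0.031 ]
top [245.  211.6] [  23.5    24.75 1877.25] [0.5293 0.2541 0.023 ] [0.5217 0.2443 0.077 ] [0.5282 0.2526 0.031 ]
top [281.5 214.3] [  20.75   21.5  1462.25] [0.5204 0.1569 0.023 ] [0.5133 0.1521 0.077 ] [0.5194 0.1562 0.031 ]
scene [351.8 225. ] [  21.75   16.75 1128.25] [ 0.5837 -0.0383  0.023 ] [ 0.5441 -0.0682  0.077 ] [ 0.5778 -0.0427  0.031 ]
scene [313.2 243. ] [  22.5    18.   1268.75] [ 0.4591 -0.0071  0.023 ] [ 0.4283 -0.0392  0.077 ] [ 0.4545 -0.0119  0.031 ]
scene [371.1 263. ] [  23.5   19.5 1445.5] [ 0.5184 -0.1616  0.023 ] [ 0.4834 -0.1829  0.077 ] [ 0.5132 -0.1648  0.031 ]
[0.4837 0.2849 0.009 ]
[0.4776 0.1175 0.009 ]
[0.5577 0.1151 0.009 ]
[0.18881874 0.64737726 0.21705185] [-1.63697476e-04  1.41400298e-01  9.89952043e-01 -9.39350206e-04] [ 0.6748345  -0.77175695 -0.7217326 ] 0.0883871027757199 0.1
[0.11708034 0.67038317 0.38356229] [ 0.28242931 -0.09450711 -0.95462144] [[309.70691629   0.         322.80600622]
 [  0.         309.70691629 197.58349999]
 [  0.           0.           1.        ]]
```

Measurements agree: base screws give the dispenser centre ≈ (0.521, 0.200), yaw ≈ −2°, and the right channel ≈ (0.519, 0.156). I'll go in for a wrist look.

```bash
python3 -m inch '[[[0,0,-20],[0.08,-0.15,0.04],0],[[0,0,-76],[0.331,-0.597,0.04],0],[[0,0,-76],[0.331,-0.597,0.04],0],[[0,0,-76],[0.331,-0.597,0.04],0],[[0,0,-76],[0.331,-0.597,0.04],0],[[0,0,-76],[0.331,-0.597,0.04],0],[[0,0,-76],[0.331,-0.597,0.04],0],[[0,0,-76],[0.331,-0.597,0.04],0],[[0,0,-76],[0.331,-0.597,0.04],0],[[0,0,-76],[0.331,-0.597,0.04],0],[[0,0,-76],[0.331,-0.597,0.04],0],[[0,0,-76],[0.331,-0.597,0.04],0],[[0,0,-76],[0.331,-0.597,0.04],0],[[0,0,-76],[0.331,-0.597,0.04],0],[[0,0,-76],[0.331,-0.597,0.04],0],[[0,0,-76],[0.331,-0.597,0.04],0],[[0,0,-76],[0.331,-0.597,0.04],0],[[0,0,-76],[0.331,-0.597,0.04],0],[[0,0,-76],[0.331,-0.597,0.04],0],[[0,0,-76],[0.331,-0.597,0.04],0]]'
python3 - <<'E'
from h import *
snap('wrist','w0')
s=sensors.state();print(s['qpos'])
import json
c=imaging.calibration('wrist');json.dump({k:np.array(v).tolist() for k,v in c.items()},open('w0.json','w'))
for p in[(.585,-.036,.023),(.4604,-.005,.023),(.5196,-.16,.023),(.519,.156,.101),(.519,.156,.031),(.522,.244,.077)]: print(px('wrist',p).round(1))
E
```

```text
time_s: 1.77
ee_pos: [0.5192, 0.0516, 0.2577]
orientation: [-0.001, 0.721, 0.693, -0.0]
ft_force: [-0.1, -1.0, 0.7]
finger_gap: 0.0883
gripper_force: 0.0
[ 5.17837723e-02 -5.05673277e-02  1.87709465e+00  5.81994235e-04
  1.31608490e+00  9.01126393e-02]
[[372.2 225.1]]
[[281.9 207.6]]
[[328.5 299.5]]
[[318.8  80.4]]
[[319.5  85.1]]
[[318.7   7.2]]
```

View pics/w0.png

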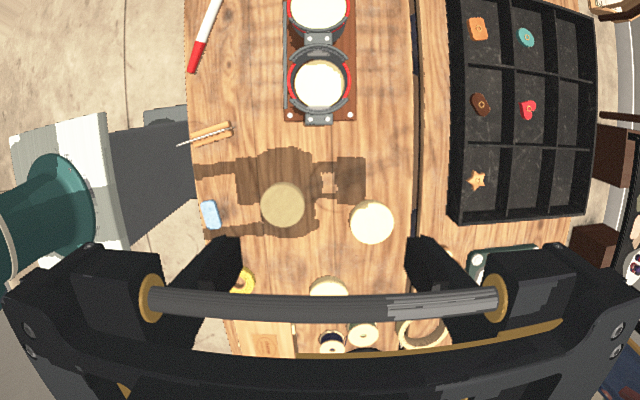

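The wrist view matches the prediction: tin B at (282,206) in shadow, tin A at (372,222), and the right tube at (319,81) with its tin deep inside. The left tin is at the line.

```bash
python3 - <<'E'
from h import *
import json
c={k:np.array(v) for k,v in json.load(open('w0.json')).items()}
t=cv2.imread('pics/w0.png')
def blob(x,y,r,ch,z):
    x0,y0=x-r,y-r
    g=t[y0:y+r,x0:x+r]; g=cv2.cvtColor(g,cv2.COLOR_BGR2HSV)[:,:,1] if ch=='s' else g[:,:,0]
    g=cv2.resize(g,None,fx=4,fy=4,interpolation=cv2.INTER_CUBIC)
    _,m=cv2.threshold(g,0,255,cv2.THRESH_OTSU|(cv2.THRESH_BINARY_INV if ch=='s' else 0))
    k,l,st,ce=cv2.connectedComponentsWithStats(m);i=l[4*r,4*r]
    cs,_=cv2.findContours((l==i).astype(np.uint8),cv2.RETR_EXTERNAL,cv2.CHAIN_APPROX_NONE)
    q=cs[0][:,0]; P=np.array([at('wrist',(a+.5)/4-.5+x0,(b+.5)/4-.5+y0,z,c)[:2] for a,b in q])
    (mx,my),rr=cv2.minEnclosingCircle(P.astype(np.float32)*1000)
    A=np.c_[2*P,np.ones(len(P))];s=np.linalg.lstsq(A,(P**2).sum(1),rcond=None)[0]
    print(ch,(x,y),'fit',s[:2].round(4),'r',np.sqrt(s[2]+s[:2]@s[:2]).round(4),'enc',mx,my,rr)
blob(372,222,32,'b',.023);blob(282,206,34,'s',.023);blob(282,206,28,'b',.023)
blob(319,83,32,'b',.031)
for n,u,v in(('fl?',290,115),('fr',349,115)): print(at('wrist',u,v,.009,c).round(4))
g=cv2.resize(t[30:130,265:375],None,fx=5,fy=5,interpolation=cv2.INTER_CUBIC);g2=cv2.resize(t[170:240,240:325],None,fx=2.5,fy=2.5)
o=np.zeros((500,790,3),np.uint8);o[:,:550]=g;o[:g2.shape[0],555:555+g2.shape[1]]=g2
cv2.imwrite('pics/c1.png',o)
E
```

```text
b (372, 222) fit [ 0.585  -0.0343] r 0.0304 enc 584.9884643554688 -33.875980377197266 31.251073837280273
s (282, 206) fit [ 0.4609 -0.0015] r 0.0323 enc 458.5792236328125 -0.766179084777832 35.73780059814453
b (282, 206) fit [ 0.4571 -0.0027] r 0.033 enc 452.4253234863281 -2.9955739974975586 40.071022033691406
b (319, 83) fit [0.5171 0.1556] r 0.0294 enc 516.525146484375 156.10833740234375 31.35297966003418
[0.4779 0.1193 0.009 ]
[0.5563 0.1161 0.009 ]
```

View pics/c1.png

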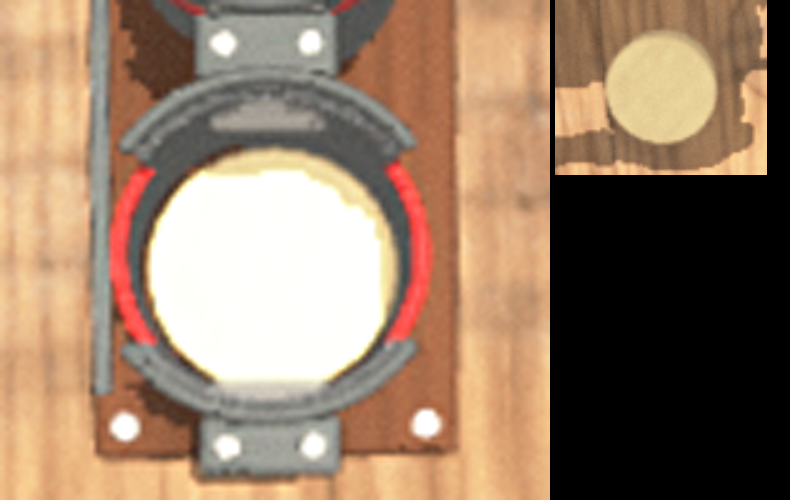

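The crop shows the right mouth with horn corners at crop (123,150), (415,148), (123,347) and (415,345). The deep tin's lid is lit at (270,265), and tin B is at (661,87).

```bash
python3 - <<'E'
from h import *
import json
c={k:np.array(v) for k,v in json.load(open('w0.json')).items()}
f=lambda u,v,z:at('wrist',265+(u+.5)/5-.5,30+(v+.5)/5-.5,z,c)[:2]
H=np.array([f(*p,.101) for p in[(123,150),(415,148),(123,347),(415,345)]]);print(H.round(4),H.mean(0).round(4))
R=np.array([f(110,247,.077),f(431,247,.077)]);print(R.round(4),R.mean(0))
print(f(124,427,.009),f(427,424,.009))
print(at('wrist',282.3,204.8,.023,c))
E
```

```text
[[0.4896 0.1798]
 [0.5494 0.1776]
 [0.4878 0.1382]
 [0.5479 0.136 ]] [0.5186 0.1579]
[[0.4833 0.1616]
 [0.5541 0.1586]] [0.5187093  0.16012115]
[0.47713166 0.11936451] [0.55767837 0.11685227]
[ 0.46127218 -0.00103077  0.023     ]
```

```bash
python3 -m inch '[[[0,0,0],[-0.0587,-0.0546,-0.16],0],[[0,0,0],[-0.0587,-0.0546,-0.16],0],[[0,0,0],[-0.0587,-0.0546,-0.16],0],[[0,0,0],[-0.0587,-0.0546,-0.16],0],[[0,0,0],[-0.0587,-0.0546,-0.16],0],[[0,0,0],[-0.0587,-0.0546,-0.16],0],[[0,0,0],[-0.0587,-0.0546,-0.19],0],[[0,0,0],[-0.0587,-0.0546,-0.22],0],[[0,0,0],[-0.0587,-0.0546,-0.24],0],[[0,0,0],[-0.0587,-0.0546,-0.252],0],[[0,0,0],[-0.0587,-0.0546,-0.252],0],[[0,0,0],[-0.0587,-0.0546,-0.252],0],[[0,0,0],[-0.0587,-0.0546,-0.252],255],[[0,0,0],[-0.0587,-0.0546,-0.252],255],[[0,0,0],[-0.0587,-0.0546,-0.252],255],[[0,0,0],[-0.0587,-0.0546,-0.252],255],[[0,0,0],[-0.0587,-0.0546,-0.252],255],[[0,0,0],[-0.0587,-0.0546,-0.252],255],[[0,0,0],[-0.0587,-0.0546,-0.252],255]]'
```

```text
time_s: 3.4
ee_pos: [0.4613, -0.0037, 0.0063]
orientation: [0.0, 0.721, 0.693, 0.0]
ft_force: [0.8, 0.8, -0.4]
finger_gap: 0.0439
gripper_force: 0.0
```

```bash
python3 - <<'E'
from h import *
w=snap('wrist','w1');t=snap('top','t1');s=snap('scene','s1')
o=np.zeros((600,640,3),np.uint8);o[:400]=w[:,:,::-1];o[400:600,:320]=cv2.resize(t[165:265,270:430],None,fx=2,fy=2)[:,:,::-1];o[400:600,320:]=cv2.resize(s[190:290,260:420],None,fx=2,fy=2)[:,:,::-1]
cv2.imwrite('pics/c2.png',o);s=sensors.state();print(s['finger_gap'],s['gripper_force'],s['time_s'])
E
```

```text
0.03149286649372085 0.0 3.55
```

View pics/c2.png

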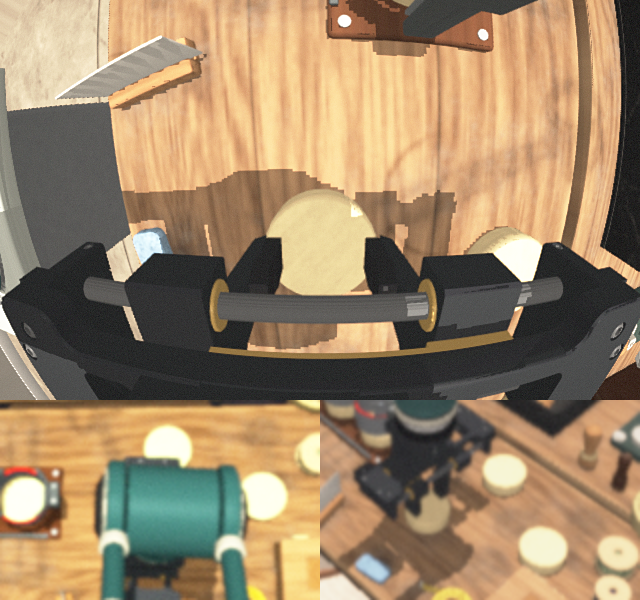

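The tin (321,245) has been squeezed out towards +y, and the fingers are closing behind it. I need to know why, so I'll compare the projected TCP with the picture.

```bash
python3 - <<'E'
from h import *
s=sensors.state();p=s['ee_pos'];print(p,s['finger_gap'],s['ft_force'],s['ft_torque'],s['qpos'])
R=cv2.Rodrigues(np.array(imaging.calibration('wrist')['rvec'],float))[0]
for dz in(0,.019,.04): print(dz,px('wrist',np.array(p)+[0,0,dz]).round(1))
print(px('wrist',np.array(p)+[.02,0,.019]),px('wrist',np.array(p)+[-.02,0,.019]))
# tin outline: left 267, right 377, top 190
for u,v in[(267,238),(377,238),(321,190),(321,297)]: print(at('wrist',u,v,.023).round(4))
E
```

```text
[ 0.46120642 -0.00367398  0.00616333] 0.03149286649372085 [-0.05783955 -0.9507884   0.08083854] [-0.1010043   0.06020895 -0.00772334] [-6.19635255e-02  1.05612156e-01  2.23235967e+00 -2.78794580e-05
  8.03745773e-01 -2.23504729e-02]
0 [[322.9 240. ]]
0.019 [[322.9 254.8]]
0.04 [[323. 275.]]
[[360.26770722 253.13300088]] [[285.73412418 255.81770791]]
[0.4317 0.0062 0.023 ]
[0.4904 0.0038 0.023 ]
[0.4617 0.0315 0.023 ]
[ 0.4589 -0.0328  0.023 ]
```

```bash
python3 - <<'E'
from h import *
c=imaging.calibration('wrist');p=np.array(sensors.state()['ee_pos'])
for n in('w0','w1'):
    g=cv2.imread(f'pics/{n}.png').max(2)
    for u in range(205,300,6):
        col=g[215:300,u]<60
        print(n,u,'top dark',215+int(np.argmax(col)) if col.any() else None, end='; ')
    print()
    for v in(240,245,250,260,270):
        d=np.where(g[v,200:450]<60)[0]+200; l=d[d<323];r=d[d>323]
        print(n,v,'inner',l.max() if len(l) else None,r.min() if len(r) else None,'outer',l.min() if len(l) else None,r.max() if len(r) else None)
ex=np.array([1,-.04,0])
for dz in(0,.01,.02,.03):
  for dy in(.009,-.009):
    print(dz,dy,[px('wrist',p+ex*x+[0,dy,dz],c).round(0)[0].tolist() for x in(-.0615,-.044,-.022,.022,.044)])
E
```

```text
w0 205 top dark 247; w0 211 top dark 242; w0 217 top dark 237; w0 223 top dark 235; w0 229 top dark 237; w0 235 top dark 237; w0 241 top dark 259; w0 247 top dark None; w0 253 top dark None; w0 259 top dark None; w0 265 top dark None; w0 271 top dark None; w0 277 top dark None; w0 283 top dark None; w0 289 top dark None; w0 295 top dark None; 
w0 240 inner 238 407 outer 212 433
w0 245 inner 239 407 outer 208 438
w0 250 inner 240 406 outer 202 443
w0 260 inner 241 405 outer 200 449
w0 270 inner 239 406 outer 200 449
w1 205 top dark 256; w1 211 top dark 257; w1 217 top dark 257; w1 223 top dark 258; w1 229 top dark 275; w1 235 top dark 267; w1 241 top dark 258; w1 247 top dark 250; w1 253 top dark 242; w1 259 top dark 238; w1 265 top dark 236; w1 271 top dark 239; w1 277 top dark 239; w1 283 top dark None; w1 289 top dark None; w1 295 top dark None; 
w1 240 inner 279 366 outer 254 391
w1 245 inner 280 366 outer 251 395
w1 250 inner 280 366 outer 247 398
w1 260 inner 281 365 outer 200 449
w1 270 inner 281 365 outer 200 449
0 0.009 [[220.0, 225.0], [248.0, 225.0], [284.0, 226.0], [360.0, 226.0], [397.0, 225.0]]
0 -0.009 [[225.0, 252.0], [252.0, 253.0], [287.0, 253.0], [360.0, 253.0], [395.0, 252.0]]
0.01 0.009 [[215.0, 231.0], [244.0, 232.0], [282.0, 233.0], [362.0, 232.0], [401.0, 232.0]]
0.01 -0.009 [[220.0, 259.0], [248.0, 260.0], [285.0, 261.0], [362.0, 261.0], [399.0, 260.0]]
0.02 0.009 [[209.0, 238.0], [240.0, 239.0], [280.0, 240.0], [364.0, 240.0], [405.0, 239.0]]
0.02 -0.009 [[215.0, 267.0], [244.0, 269.0], [283.0, 270.0], [364.0, 270.0], [403.0, 269.0]]
0.03 0.009 [[203.0, 246.0], [235.0, 248.0], [278.0, 249.0], [367.0, 248.0], [410.0, 247.0]]
0.03 -0.009 [[209.0, 276.0], [240.0, 278.0], [281.0, 279.0], [366.0, 279.0], [407.0, 278.0]]
```

Numbers show the real fingertips sit about 19 mm behind the reported TCP: the fingers passed above the lid, and the tin stayed put at about (0.461, 0.000). I'll open, shift slightly, and lower by a guarded amount.

```bash
python3 -m inch '[[[0,0,0],[0,0,0],0],[[0,0,0],[0,0,0],0],[[0,0,0],[0,0,0],0],[[0,0,0],[0,0,0],0],[[0,0,0],[0,0,0],0],[[0,0,0],[0,0,0],0],[[0,0,0],[0,0.0035,0],0],[[0,0,0],[0,0.0035,0],0],[[0,0,0],[0,0.0035,0],0],[[0,0,0],[0,0.0035,-0.002],0],[[0,0,0],[0,0.0035,-0.004],0],[[0,0,0],[0,0.0035,-0.005],0],[[0,0,0],[0,0.0035,-0.005],0]]'
```

```text
time_s: 4.63
ee_pos: [0.4609, -0.0001, 0.0008]
orientation: [-0.0, 0.721, 0.693, -0.0]
ft_force: [-0.3, -0.8, 0.6]
finger_gap: 0.0881
gripper_force: 0.0
```

```bash
python3 -m inch '[[[0,0,0],[0,0,-0.002],0],[[0,0,0],[0,0,-0.004],0],[[0,0,0],[0,0,-0.005],0],[[0,0,0],[0,0,-0.005],0]]'
```

```text
time_s: 4.97
ee_pos: [0.461, -0.0001, -0.0041]
orientation: [-0.0, 0.721, 0.693, -0.0]
ft_force: [-0.5, -0.8, -0.1]
finger_gap: 0.0884
gripper_force: 0.0
```

There's no contact at −4 mm, so the offset is confirmed. I'll go on to −11 mm (tips ≈ 8 mm above the table) and close.

```bash
python3 -m inch '[[[0,0,0],[0,0,-0.002],0],[[0,0,0],[0,0,-0.004],0],[[0,0,0],[0,0,-0.006],0],[[0,0,0],[0,0,-0.007],0],[[0,0,0],[0,0,-0.007],255],[[0,0,0],[0,0,-0.007],255],[[0,0,0],[0,0,-0.007],255],[[0,0,0],[0,0,-0.007],255],[[0,0,0],[0,0,-0.007],255],[[0,0,0],[0,0,-0.007],255],[[0,0,0],[0,0,-0.007],255]]'
```

```text
time_s: 5.88
ee_pos: [0.4614, -0.0001, -0.0107]
orientation: [0.0, 0.721, 0.693, 0.0]
ft_force: [0.2, -0.9, 0.1]
finger_gap: 0.0615
gripper_force: 30.0
```

Gripped (61.5 mm, 30 N). I'll lift and carry it to just above the right mouth.

```bash
python3 -m inch '[[[0,0,0],[0,0,0.03],255],[[0,0,0],[0,0,0.07],255],[[0,0,0],[0,0,0.11],255],[[0,0,0],[0,0,0.13],255],[[0,0,0],[0.01,0.03,0.13],255],[[0,0,0],[0.0573,0.158,0.13],255],[[0,0,0],[0.0573,0.158,0.13],255],[[0,0,0],[0.0573,0.158,0.13],255],[[0,0,0],[0.0573,0.158,0.13],255],[[0,0,0],[0.0573,0.158,0.13],255],[[0,0,0],[0.0573,0.158,0.13],255],[[0,0,0],[0.0573,0.158,0.13],255]]'
python3 - <<'E'
from h import *
w=snap('wrist','w2');np.save('w2.npy',w)
p=np.array(sensors.state()['ee_pos']);print(p)
o=w[:,:,::-1].copy()
def circ(c,z,r,col):
    a=np.linspace(0,6.28,120);q=px('wrist',np.c_[c[0]+r*np.cos(a),c[1]+r*np.sin(a),0*a+z])
    for u,v in q:
        if 0<=u<640 and 0<=v<400:o2[int(v*1),int(u*1)]=col
o2=o
o2=o.copy();circ(p[:2],p[2]+.0107+.023,.031,(0,0,255));circ((.5187,.1575),.101,.0325,(255,0,0));circ((.5187+.003,.1575+.088),.101,.0325,(255,0,255))
cv2.imwrite('pics/c3.png',np.vstack([cv2.resize(o[100:330,200:440],(600,575))[:300],cv2.resize(o2[100:330,200:440],(600,575))[:300]]))
E
```

```text
time_s: 6.88
ee_pos: [0.5176, 0.1568, 0.1186]
orientation: [-0.0, 0.721, 0.693, -0.001]
ft_force: [0.0, 0.4, -0.9]
finger_gap: 0.0617
gripper_force: 30.0
[0.51765706 0.15650454 0.11865783]
```

View pics/c3.png

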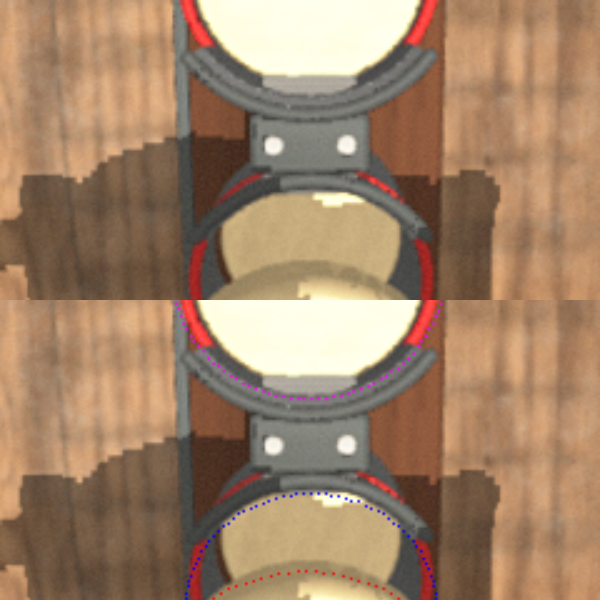

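The predicted circles match: blue on the right mouth's inner rim (top at crop 312,493), red on the held lid. A correction of +1 mm in x and y is needed before lowering into the mouth.

```bash
python3 -m inch '[[[0,0,0],[0.001,0.0008,0],255],[[0,0,0],[0.001,0.0008,-0.01],255],[[0,0,0],[0.001,0.0008,-0.018],255],[[0,0,0],[0.001,0.0008,-0.024],255],[[0,0,0],[0.001,0.0008,-0.028],255],[[0,0,0],[0.001,0.0008,-0.031],255],[[0,0,0],[0.001,0.0008,-0.034],255],[[0,0,0],[0.001,0.0008,-0.036],255],[[0,0,0],[0.001,0.0008,-0.036],255]]'
```

```text
time_s: 7.68
ee_pos: [0.5195, 0.1601, 0.084]
orientation: [-0.001, 0.721, 0.693, 0.001]
ft_force: [-4.3, 4.7, 6.1]
finger_gap: 0.0618
gripper_force: 30.0
```

```bash
python3 -m inch '[[[0,0,0],[-0.001,0.002,0.001],255],[[0,0,0],[-0.001,0.002,0],255],[[0,0,0],[-0.001,0.002,0],255],[[0,0,0],[-0.001,0.002,0],255]]'
```

```text
time_s: 8.02
ee_pos: [0.5184, 0.1604, 0.0828]
orientation: [0.0, 0.721, 0.693, -0.0]
ft_force: [-0.8, -0.5, -0.7]
finger_gap: 0.0621
gripper_force: 30.0
```

Forces are clear, so it's centred at (0.518, 0.160). Lower it onto the ramps.

```bash
python3 -m inch '[[[0,0,0],[0,0,-0.002],255],[[0,0,0],[0,0,-0.004],255],[[0,0,0],[0,0,-0.006],255],[[0,0,0],[0,0,-0.007],255],[[0,0,0],[0,0,-0.007],255]]'
```

```text
time_s: 8.43
ee_pos: [0.5191, 0.1611, 0.0764]
orientation: [0.0, 0.721, 0.693, 0.001]
ft_force: [0.3, 1.7, 2.0]
finger_gap: 0.0618
gripper_force: 30.0
```

```bash
python3 -m inch '[[[0,0,0],[0,0,0],0],[[0,0,0],[0,0,0],0],[[0,0,0],[0,0,0],0],[[0,0,0],[0,0,0],0],[[0,0,0],[0,0,0],0],[[0,0,0],[0,0,0],0],[[0,0,0],[0,0,0.02],0],[[0,0,0],[0,0,0.04],0],[[0,0,0],[0,0,0.045],255],[[0,0,0],[0,0,0.045],255],[[0,0,0],[0,0,0.045],255],[[0,0,0],[0,0,0.045],255],[[0,0,0],[0,0,0.045],255],[[0,0,0],[0,0,0.045],255],[[0,0,0],[0,0,0.045],255],[[0,0,0],[0,0,0.045],255],[[0,0,0],[0,0,0.045],255],[[0,0,0],[0,0,0.045],255],[[0,0,0],[0,0,0.045],255],[[0,0,0],[0,0,0.045],255]]'
python3 - <<'E'
from h import *
w=snap('wrist','w3');p=np.array(sensors.state()['ee_pos']);print(p,sensors.state()['finger_gap'])
o=w[:,:,::-1].copy()
for c,z,r,col in(((.5186,.1605),.110,.031,(0,0,255)),((.5186,.1605),.101,.0325,(255,0,0))):
    a=np.linspace(0,6.28,120)
    for u,v in px('wrist',np.c_[c[0]+r*np.cos(a),c[1]+r*np.sin(a),0*a+z]):
        if 0<=u<640 and 0<=v<400:o[int(v),int(u)]=col
for dz in(0,.019):
    u,v=px('wrist',p+[0,0,dz])[0];cv2.circle(o,(int(u),int(v)),2,(0,255,0),1)
cv2.imwrite('pics/c4.png',cv2.resize(o[120:320,200:440],(720,600)))
E
```

```text
time_s: 10.1
ee_pos: [0.5187, 0.1607, 0.1213]
orientation: [0.0, 0.721, 0.693, 0.0]
ft_force: [0.0, -0.1, 0.3]
finger_gap: 0.0103
gripper_force: 0.0
[0.51863127 0.16069359 0.12124277] 0.005989832148087558
```

View pics/c4.png

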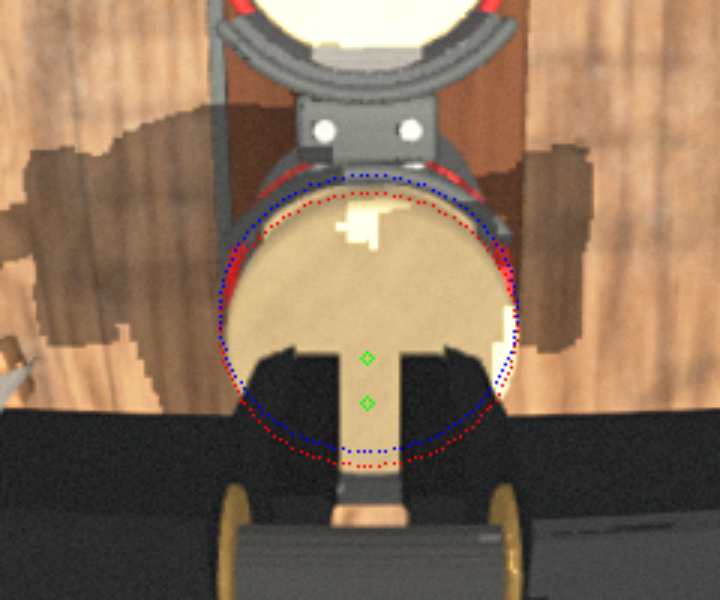

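The tin sits level in the right mouth, the red lid circle fits it, and the shut fingers are over its centre. Now press.

```bash
python3 -m inch '[[[0,0,0],[0,0,-0.01],255],[[0,0,0],[0,0,-0.02],255],[[0,0,0],[0,0,-0.026],255],[[0,0,0],[0,0,-0.029],255],[[0,0,0],[0,0,-0.032],255],[[0,0,0],[0,0,-0.035],255],[[0,0,0],[0,0,-0.037],255]]'
```

```text
time_s: 10.73
ee_pos: [0.5185, 0.1603, 0.085]
orientation: [0.0, 0.721, 0.693, -0.001]
ft_force: [-5.7, -3.6, 12.6]
finger_gap: 0.0001
gripper_force: 6.6
```

```bash
python3 -m inch '[[[0,0,0],[0,0,-0.002],255],[[0,0,0],[0,0,-0.004],255],[[0,0,0],[0,0,-0.006],255],[[0,0,0],[0,0,-0.008],255],[[0,0,0],[0,0,-0.010],255],[[0,0,0],[0,0,-0.012],255],[[0,0,0],[0,0,-0.014],255],[[0,0,0],[0,0,-0.016],255]]'
```

```text
time_s: 11.4
ee_pos: [0.5194, 0.1608, 0.0686]
orientation: [0.0, 0.721, 0.693, 0.001]
ft_force: [-0.2, -0.4, 4.6]
finger_gap: 0.0001
gripper_force: 2.3
```

It has given and is now sliding lightly; the tip is about 10 mm above the line.

```bash
python3 -m inch '[[[0,0,0],[0,0,-0.002],255],[[0,0,0],[0,0,-0.004],255],[[0,0,0],[0,0,-0.006],255],[[0,0,0],[0,0,-0.008],255],[[0,0,0],[0,0,-0.010],255],[[0,0,0],[0,0,-0.012],255],[[0,0,0],[0,0,-0.014],255],[[0,0,0],[0,0,-0.016],255],[[0,0,0],[0,0,-0.018],255]]'
```

```text
time_s: 12.15
ee_pos: [0.5179, 0.1605, 0.0493]
orientation: [-0.0, 0.721, 0.693, -0.001]
ft_force: [0.1, -0.9, 0.0]
finger_gap: 0.0004
gripper_force: 0.0
```

Force is zero, so it has dropped free. Retract and look into the channel.

```bash
python3 -m inch '[[[0,0,0],[0,0,0.03],255],[[0,0,0],[0,0,0.07],255],[[0,0,0],[0,-0.04,0.11],0],[[0,0,0],[0,-0.08,0.15],0],[[0,0,0],[0,-0.10,0.17],0],[[0,0,0],[0,-0.10,0.17],0],[[0,0,0],[0,-0.10,0.17],0]]'
python3 - <<'E'
from h import *
w=snap('wrist','w4');p=np.array(sensors.state()['ee_pos']);print(p,imaging.calibration('wrist')['tvec'])
o=w[:,:,::-1].copy()
def ov(im,c,z,r,col,n=60):
    a=np.linspace(0,6.28,n)
    for u,v in px('wrist',np.c_[c[0]+r*np.cos(a),c[1]+r*np.sin(a),0*a+z]):
        if 0<=u<640 and 0<=v<400: im[int(v),int(u)]=col
o2=o.copy();ov(o2,(.5186,.1605),.054,.031,(0,0,255));ov(o2,(.5186,.1605),.101,.0325,(255,0,0));ov(o2,(.585,-.034),.023,.031,(0,0,255))
u,v=px('wrist',(.5186,.1605,.054))[0].astype(int);U,V=px('wrist',(.585,-.034,.023))[0].astype(int);print(u,v,U,V)
f=lambda im,u,v:cv2.resize(im[max(v-35,0):max(v-35,0)+70,u-45:u+45],(390,300),interpolation=cv2.INTER_CUBIC)
cv2.imwrite('pics/c5.png',np.vstack([np.hstack([f(o,u,v),f(o2,u,v)]),np.hstack([f(o,U,V),f(o2,U,V)])]))
E
```

```text
time_s: 12.73
ee_pos: [0.521, 0.0589, 0.224]
orientation: [0.002, 0.722, 0.692, 0.003]
ft_force: [0.7, 0.1, 0.1]
finger_gap: 0.0318
gripper_force: 0.0
[0.51954955 0.06021354 0.22126943] [-0.51722343  0.04049438  0.41556791]
317 84 375 239
```

View pics/c5.png

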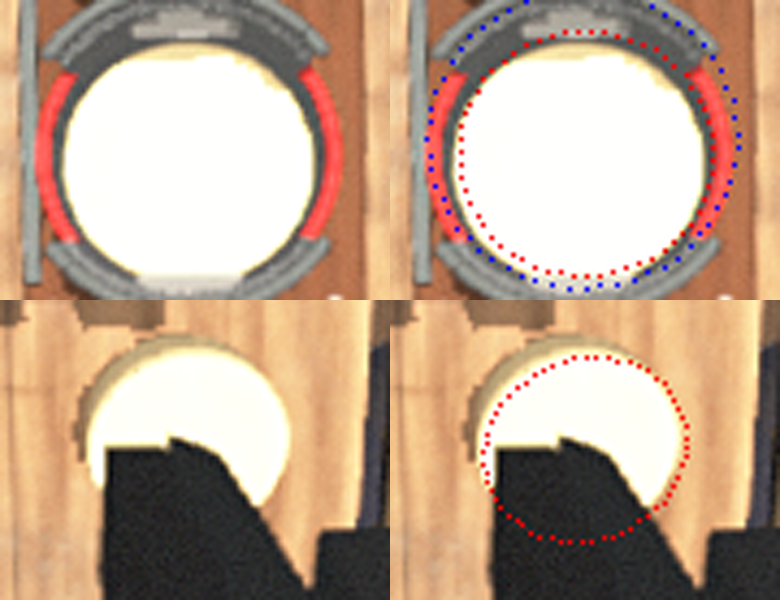

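The first tin lies flat at the 54 mm level: its lid size matches the prediction, though the small offset shows the arm was still moving. On to tin A.

```bash
python3 -m inch '[[[0,0,0],[0.03,-0.04,0],0],[[0,0,0],[0.066,-0.0945,0],0],[[0,0,0],[0.066,-0.0945,-0.04],0],[[0,0,0],[0.066,-0.0945,-0.08],0],[[0,0,0],[0.066,-0.0945,-0.12],0],[[0,0,0],[0.066,-0.0945,-0.16],0],[[0,0,0],[0.066,-0.0945,-0.18],0],[[0,0,0],[0.066,-0.0945,-0.18],0],[[0,0,0],[0.066,-0.0945,-0.18],0],[[0,0,0],[0.066,-0.0945,-0.18],0]]'
```

```text
time_s: 13.62
ee_pos: [0.5849, -0.0328, 0.0403]
orientation: [-0.0, 0.721, 0.693, 0.0]
ft_force: [0.5, -0.1, -0.5]
finger_gap: 0.088
gripper_force: 0.0
```

```bash
python3 -m inch '[[[0,0,0],[0,-0.0012,-0.015],0],[[0,0,0],[0,-0.0012,-0.03],0],[[0,0,0],[0,-0.0012,-0.04],0],[[0,0,0],[0,-0.0012,-0.046],0],[[0,0,0],[0,-0.0012,-0.051],0],[[0,0,0],[0,-0.0012,-0.051],0],[[0,0,0],[0,-0.0012,-0.051],255],[[0,0,0],[0,-0.0012,-0.051],255],[[0,0,0],[0,-0.0012,-0.051],255],[[0,0,0],[0,-0.0012,-0.051],255],[[0,0,0],[0,-0.0012,-0.051],255],[[0,0,0],[0,-0.0012,-0.051],255],[[0,0,0],[0,-0.0012,-0.051],255]]'
```

```text
time_s: 14.7
ee_pos: [0.5851, -0.0351, -0.0102]
orientation: [0.0, 0.721, 0.693, 0.0]
ft_force: [-0.6, 0.1, 3.0]
finger_gap: 0.0619
gripper_force: 30.0
```

```bash
python3 -m inch '[[[0,0,0],[0,0,0.03],255],[[0,0,0],[0,0,0.07],255],[[0,0,0],[0,0,0.11],255],[[0,0,0],[0,0,0.13],255],[[0,0,0],[-0.01,0.03,0.13],255],[[0,0,0],[-0.0663,0.192,0.13],255],[[0,0,0],[-0.0663,0.192,0.13],255],[[0,0,0],[-0.0663,0.192,0.13],255],[[0,0,0],[-0.0663,0.192,0.13],255],[[0,0,0],[-0.0663,0.192,0.13],255],[[0,0,0],[-0.0663,0.192,0.13],255],[[0,0,0],[-0.0663,0.192,0.13],255],[[0,0,0],[-0.0663,0.192,0.13],255]]'
python3 - <<'E'
from h import *
w=snap('wrist','w5');p=np.array(sensors.state()['ee_pos']);print(p)
t=cv2.imread('pics/w5.png');a=cv2.imread('pics/w2.png')
# in-hand lid far edge along the centre column, first vs second tin
for im,n in((a,'w2'),(t,'w5')): print(n,[int(x) for x in im[195:235,322,0]])
E
```

```text
time_s: 15.78
ee_pos: [0.5187, 0.1559, 0.119]
orientation: [0.0, 0.721, 0.693, -0.0]
ft_force: [0.4, -0.3, -0.1]
finger_gap: 0.0617
gripper_force: 30.0
[0.51879736 0.15564146 0.11904801]
w2 [124, 125, 123, 126, 127, 124, 126, 125, 125, 107, 101, 97, 97, 102, 100, 105, 112, 110, 139, 144, 154, 161, 151, 119, 119, 113, 117, 120, 121, 124, 119, 120, 122, 120, 121, 123, 117, 123, 124, 117]
w5 [130, 128, 108, 106, 108, 101, 104, 103, 109, 112, 114, 115, 117, 117, 121, 134, 186, 234, 231, 230, 228, 232, 236, 237, 238, 171, 136, 137, 136, 136, 133, 136, 130, 130, 127, 131, 138, 134, 135, 135]
```

Relative to the first tin, the second sits about 3 mm further +y in the grip (edge at row 197 rather than 204). Its insertion point is therefore y ≈ 0.1575.

```bash
python3 -m inch '[[[0,0,0],[0,0.0018,0],255],[[0,0,0],[0,0.0018,-0.01],255],[[0,0,0],[0,0.0018,-0.018],255],[[0,0,0],[0,0.0018,-0.024],255],[[0,0,0],[0,0.0018,-0.028],255],[[0,0,0],[0,0.0018,-0.031],255],[[0,0,0],[0,0.0018,-0.034],255],[[0,0,0],[0,0.0018,-0.036],255],[[0,0,0],[0,0.0018,-0.036],255]]'
```

```text
time_s: 16.58
ee_pos: [0.518, 0.1588, 0.0827]
orientation: [-0.0, 0.721, 0.693, -0.0]
ft_force: [0.1, -0.3, -0.6]
finger_gap: 0.0619
gripper_force: 30.0
```

```bash
python3 -m inch '[[[0,0,0],[0,0,-0.002],255],[[0,0,0],[0,0,-0.004],255],[[0,0,0],[0,0,-0.006],255],[[0,0,0],[0,0,-0.007],255],[[0,0,0],[0,0,-0.007],255]]'
```

```text
time_s: 17.0
ee_pos: [0.5189, 0.1585, 0.0766]
orientation: [0.001, 0.721, 0.693, 0.0]
ft_force: [0.6, -3.1, 2.9]
finger_gap: 0.0618
gripper_force: 30.0
```

Resting on the ramps with 3 N. Release, rise and shut the fingers.

```bash
python3 -m inch '[[[0,0,0],[0,0,0],0],[[0,0,0],[0,0,0],0],[[0,0,0],[0,0,0],0],[[0,0,0],[0,0,0],0],[[0,0,0],[0,0,0],0],[[0,0,0],[0,0,0],0],[[0,0,0],[0,0,0.02],0],[[0,0,0],[0,0,0.04],0],[[0,0,0],[0,0,0.045],255],[[0,0,0],[0,0,0.045],255],[[0,0,0],[0,0,0.045],255],[[0,0,0],[0,0,0.045],255],[[0,0,0],[0,0,0.045],255],[[0,0,0],[0,0,0.045],255],[[0,0,0],[0,0,0.045],255],[[0,0,0],[0,0,0.045],255],[[0,0,0],[0,0,0.045],255],[[0,0,0],[0,0,0.045],255],[[0,0,0],[0,0,0.045],255],[[0,0,0],[0,0,0.045],255]]' && python3 -m inch '[[[0,0,0],[0,0,-0.01],255],[[0,0,0],[0,0,-0.02],255],[[0,0,0],[0,0,-0.026],255],[[0,0,0],[0,0,-0.029],255],[[0,0,0],[0,0,-0.032],255],[[0,0,0],[0,0,-0.035],255],[[0,0,0],[0,0,-0.037],255]]'
```

```text
time_s: 18.67
ee_pos: [0.5184, 0.1588, 0.1212]
orientation: [0.0, 0.721, 0.693, 0.0]
ft_force: [0.5, -0.3, 0.4]
finger_gap: 0.0102
gripper_force: 0.0
time_s: 19.25
ee_pos: [0.5183, 0.1586, 0.0851]
orientation: [0.0, 0.721, 0.693, -0.0]
ft_force: [-5.2, -3.4, 14.2]
finger_gap: 0.0002
gripper_force: 7.0
```

```bash
python3 -m inch '[[[0,0,0],[0,0,-0.002],255],[[0,0,0],[0,0,-0.004],255],[[0,0,0],[0,0,-0.006],255],[[0,0,0],[0,0,-0.008],255],[[0,0,0],[0,0,-0.010],255],[[0,0,0],[0,0,-0.012],255],[[0,0,0],[0,0,-0.014],255],[[0,0,0],[0,0,-0.016],255],[[0,0,0],[0,0,-0.018],255],[[0,0,0],[0,0,-0.020],255],[[0,0,0],[0,0,-0.022],255],[[0,0,0],[0,0,-0.023],255],[[0,0,0],[0,0,-0.024],255]]'
```

```text
time_s: 20.33
ee_pos: [0.5188, 0.1588, 0.0602]
orientation: [0.0, 0.721, 0.693, 0.0]
ft_force: [-0.3, -0.3, 4.2]
finger_gap: 0.0003
gripper_force: 2.3
```

```bash
python3 -m inch '[[[0,0,0],[0,0,-0.001],255],[[0,0,0],[0,0,-0.002],255],[[0,0,0],[0,0,-0.003],255],[[0,0,0],[0,0,-0.004],255],[[0,0,0],[0,0,-0.004],255]]'
```

```text
time_s: 20.75
ee_pos: [0.5172, 0.1585, 0.0563]
orientation: [-0.001, 0.721, 0.693, -0.001]
ft_force: [-3.9, -0.7, 7.1]
finger_gap: 0.0005
gripper_force: 3.8
```

```bash
python3 -m inch '[[[0,0,0],[0,0,-0.001],255],[[0,0,0],[0,0,-0.002],255],[[0,0,0],[0,0,-0.002],255]]'
```

```text
time_s: 21.0
ee_pos: [0.5172, 0.1585, 0.0563]
orientation: [-0.001, 0.721, 0.693, -0.001]
ft_force: [-9.4, -2.4, 19.8]
finger_gap: 0.0009
gripper_force: 10.1
```

It stops firmly at the seated height (20 N). Retract clear and check.

```bash
python3 -m inch '[[[0,0,0],[0,0,0.03],255],[[0,0,0],[0,0,0.07],255],[[0,0,0],[0,-0.04,0.11],255],[[0,0,0],[0,-0.08,0.15],255],[[0,0,0],[0,-0.10,0.17],255],[[0,0,0],[0,-0.10,0.17],255],[[0,0,0],[0,-0.10,0.17],255],[[0,0,0],[0,-0.10,0.17],255],[[0,0,0],[0,-0.10,0.17],255],[[0,0,0],[0,-0.10,0.17],255]]'
python3 - <<'E'
from h import *
w=snap('wrist','w6')[:,:,::-1];s=snap('scene','s6')[:,:,::-1];o=w.copy()
for c,z,r,col in(((.5187,.158),.077,.031,(0,0,255)),((.5218,.246),.077,.031,(255,0,0))):
    a=np.linspace(0,6.28,60)
    for u,v in px('wrist',np.c_[c[0]+r*np.cos(a),c[1]+r*np.sin(a),0*a+z]):
        if 0<=u<640 and 0<=v<400:o[int(v),int(u)]=col
f=lambda im,x,y,W,H:cv2.resize(im[y:y+H,x:x+W],(390,int(390*H/W)),interpolation=cv2.INTER_CUBIC)
A=np.hstack([f(w,265,0,110,130),f(o,265,0,110,130)]);B=np.hstack([f(s,240,155,100,35*1+0),f(s,240,160,100,35)])
B=np.hstack([f(s,245,160,75,25),f(s,280,190,120,40)])
h=min(B.shape[0],600-A.shape[0]);cv2.imwrite('pics/c6.png',np.vstack([A,B[:h]]))
# bystanders and spare tin: change between first and last top view
t=snap('top','t6')[:,:,::-1].astype(int);t0=cv2.imread('pics/t0.png').astype(int)
d=abs(t-t0).max(2)
for n,(x,y) in dict(spare=(401,212),spool=(442,211),spool2=(429,191),tape=(393,268),pen=(245,274),pink=(207,131)).items():
    print(n,d[y-11:y+12,x-14:x+15].mean().round(1))
for n,(x,y) in dict(L=(245,212),R=(281,213)).items():
    g=t[y-20:y+20,x-20:x+20,0].astype(np.uint8);_,m=cv2.threshold(g,0,255,cv2.THRESH_OTSU);k,l,st,ce=cv2.connectedComponentsWithStats(m);i=l[20,20];print(n,st[i],ce[i]+[x-20,y-20])
E
```

```text
time_s: 21.83
ee_pos: [0.5166, 0.0598, 0.2213]
orientation: [-0.002, 0.721, 0.693, -0.002]
ft_force: [-0.3, -0.3, 0.1]
finger_gap: 0.0003
gripper_force: 0.0
spare 7.6
spool 9.9
spool2 9.9
tape 42.4
pen 8.8
pink 10.0
L [  8   8  24  24 471] [244.92144374 211.58174098]
R [  0   0  38  40 969] [279.13209494 210.33023736]
```

View pics/c6.png

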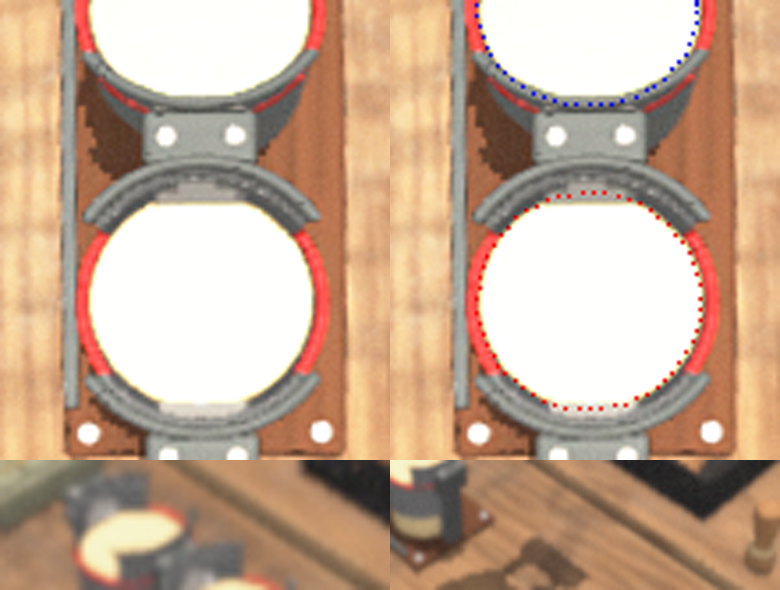

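The right lid fills the 77 mm circle, level inside the red line and under both catches, just like the full left channel. I'll check the tape in the scene view, since the arm probably shades it in the top view.

```bash
python3 - <<'E'
from h import *
for a,b,rg in(('s0','s6',(305,275,350,312)),('t0','t6',(375,250,412,288))):
    r=[]
    for f in(a,b):
        h=cv2.cvtColor(cv2.imread(f'pics/{f}.png'),cv2.COLOR_BGR2HSV)[rg[1]:rg[3],rg[0]:rg[2]]
        m=cv2.inRange(h,(22,170,60),(34,255,255));y,x=np.where(m);r.append((len(x),x.mean().round(2)+rg[0],y.mean().round(2)+rg[1]))
    print(a,r)
a=cv2.imread('pics/s0.png').astype(int);b=cv2.imread('pics/s6.png').astype(int);d=abs(a-b).max(2)
for n,(x,y) in dict(spare=(371,265),spool=(406,289),spool2=(408,268),tape=(326,293),pen=(230,217)).items(): print(n,d[y-9:y+10,x-11:x+12].mean().round(1))
E
```

```text
s0 [(0, np.float64(nan), np.float64(nan)), (0, np.float64(nan), np.float64(nan))]
t0 [(262, np.float64(392.28), np.float64(267.68)), (194, np.float64(394.4), np.float64(267.35))]
spare 5.7
spool 5.1
spool2 5.1
tape 5.5
pen 5.1<stdin>:6: RuntimeWarning: Mean of empty slice.
  ret = ret.dtype.type(ret / rcount)
```

The scene view shows only noise-level change at the tape, spool, pen and spare tin; in the top view the arm partly covers the tape. Handing in.

```bash
python3 -c "
from plant import workorder;print(workorder.hand_in())"
```

```text
the job is handed in; nothing more can be done
None
```

The right channel was the low one: I pressed two tins in and its top tin is now level with the red line. The third tin is still on the table, and the spool, tape measure and pen are where they were; I handed the job in just after 22 s.

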